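# Index a rotary stage and let its pin lock it

### The job

Put the steel index pin from its wooden rest, shank down, into the bush of the rotary stage's bracket so that it stands there on the disc, and let go. Then push the disc gently clockwise by one of its spokes, never with more than 25 N, until its hole comes under the bush, the pin drops fully home and stops the disc; prove the lock by leaning on the spoke the same way with a steady push of about 12 N (9 to 15 N) for one second, and withdraw. Leave the pin seated and the other things on the bench where they are.

Things in the scene. Friction and masses are not known exactly. Their poses are not given: they have to be found in the camera images.
- pin_shoulder (a point): Loose steel index pin, 64 mm long, about 90 g, parked upright in its rest. Lower part: round shank 10 mm diameter, 34 mm long, its foot tapered over 3.5 mm. Upper part: cylindrical head 18 mm diameter, 30 mm tall, gripped round its side. This point is on its axis at the shoulder where head and shank meet: head 30 mm above, foot 34 mm below. z runs toward the head.
- pin_rest: Fixed wooden block 56 x 56 mm, 40 mm high, with a vertical hole 12 mm wide and 37 mm deep in the middle of its top; the pin is parked in it with its shoulder on the block's top. Origin: centre of the underside.
- bush_mouth (a point): Mouth of the bush: vertical hole 11.2 mm wide, funnelled to about 17 mm at the top, through the 16 mm thick steel ear of the stage's fixed bracket, which overhangs the disc's rim with 7 mm gap. On the ear's top, 62 mm above the bench. A pin standing on the disc has its shoulder 11 mm above this point; dropped home, 0 mm. -x points from the stage's axis out through the bush.
- table_axis (a point): On the vertical axis of the turning disc, at spoke height, 73 mm above the bench; turns with the disc. Steel disc 190 mm diameter, its top 39 mm above the bench. A dark hub (36 mm diameter, top 16 mm above this point) carries four level steel spokes, 10 mm thick, at +-45 and +-135 degrees from this point's x axis, each ending in a 16 mm black ball centred 60 mm from the axis.
- disc_hole (a point): Centre of the mouth of the only hole in the disc, on its top face, 80 mm from the axis in the direction of -x of point table_axis, midway between two spokes; 11.6 mm wide, chamfered, through the 18 mm disc.
- table (a joint): Angle of the disc in rad, anticlockwise positive seen from above; 0 when its hole is exactly under the bush. Starts between 0.5 and 1.2, so the short way is clockwise, toward 0. A push on a spoke turns it against 1 to 3 N of drag, and it stays about where it is left. Once the pin has dropped in, it is locked, with about 0.04 rad of play to either side.
- screw_tin: Bystander: small round white tin, 51 mm diameter, 42 mm high, loose. Origin: centre of the underside.
- bridge_block: Bystander: small wooden jig 52 x 34 x 15 mm, loose. Origin: centre of the underside.
- whetstone: Bystander: two-layer whetstone 52 x 150 x 25 mm, loose, behind the vice. Origin: centre of the underside.
- cork_block: Bystander: cork sanding block 50 x 90 x 28 mm, loose. Origin: centre of the underside.
Things that resemble listed ones, but are neither listed nor needed, are in the scene too. Of the things that look like the part that bears pin_shoulder, the smaller one is meant.

How it is judged:
On the way, in this order (a step that is already met when the one before it is completed fails the run):
1. the pin stands in the bush, let go, on top of the disc, not yet dropped in (horizontal distance between pin_shoulder and bush_mouth below 0.004 m and angle between pin_shoulder's own z axis and vertical below 0.17 rad and z of pin_shoulder in the frame of bush_mouth between 0.007 and 0.015 m and contact force between the fingers and pin below 0.1 N), for 0.2 s.
2. the disc has been turned until the pin has dropped home in its hole, and the fingers lean on the locked disc or its spoke with 9 to 15 N (horizontal distance between pin_shoulder and bush_mouth below 0.004 m and angle between pin_shoulder's own z axis and vertical below 0.17 rad and z of pin_shoulder in the frame of bush_mouth between -0.004 and 0.003 m and value of joint table between -0.06 and 0.06 rad and contact force between the fingers and table between 9 and 15 N), for 0.5 s.
At the end, for the whole second after the job is handed in: The pin is upright in the bush with its shoulder within 3 mm of the ear's top, its shank through the bush into the disc's hole, the disc within 0.06 rad of its index, everything at rest (horizontal distance between pin_shoulder and bush_mouth below 0.004 m and angle between pin_shoulder's own z axis and vertical below 0.17 rad and z of pin_shoulder in the frame of bush_mouth between -0.004 and 0.003 m and value of joint table between -0.06 and 0.06 rad and linear speed of pin below 0.02 m/s and velocity of joint table between -0.05 and 0.05 rad/s); the robot touches nothing.
It fails at once if robot and disc or spokes press on each other with more than 25 N (contact force between any of the fingers, the arm and table above 25 N).
It fails at once if a loose bystander is moved more than 30 mm (distance of any of screw_tin, bridge_block, whetstone, cork_block from where it was at the start of the episode above 0.03 m).
It also fails if it takes over 64 s, if anything falls off the work surface, if the arm or the gripper's body presses on something with over 40 N, if the wrist force passes 120 N, or if a joint passes its speed limit or range.

### The arm

A 7-joint arm with a two-finger parallel gripper is mounted at the origin on the work surface; the furniture and walls round the work are solid. World frame = base frame: x ahead of the robot, y to its left, z up, the work surface at z = 0. Lengths are in m, angles in rad, forces in N, time in s.
With the tool pointing down it reaches from about 0.425 to 0.925 m from the base axis. Payload 6.8 kg.
Tool frame: the origin (TCP) lies midway between the tips of the shut fingers; the grasp point (between the pads) lies 19 mm behind it; x points along the fingers, z is the direction in which the jaws open and shut, and the axes are right-handed (so a half turn about x gives the same grasp; the last joint's range is limited). The gripper opens to 85 mm and grips with 20 to 120 N. Pads are 22 mm wide; open, the fingers measure 114 mm over their backs; the gripper's body (76 mm by 85 mm) begins 54 mm behind the grasp point. The pads swing forward as they close: fully open they stand 13 mm farther back than shut.
Start: joints at [1.122, 0.477, 0.022, 1.555, -0.011, 1.109, -0.083], TCP at [0.226, -0.636, 0.231] pointing down, gripper open.
Joint ranges: [-2.96, 2.96], [-0.34, 2.1], [-1.41, 1.46], [0.24, 2.44], [-1.37, 4.51], [0.17, 1.92], [-2.96, 2.96]. Speed limits (rad/s): [2.39, 2.39, 3.14, 3.14, 3.14, 3.14, 3.14].

### API

Orientations are given as a unit quaternion [w, x, y, z].
In Python, from station import bot gives the robot as it stands. The module is installed in compiled form; this text tells all that it offers.
- The arm moves only by the shell command python3 -m jog 'ROWS' [FORCE]. ROWS is text: rows parted by semicolons, each of 7 numbers parted by spaces: the shift along the tool's x, y, z in mm, then the turn, a rotation vector about the tool's x, y, z in units of 6 degrees (1.0 is 6 degrees), then the finger opening in mm, from 0 to 85.4. A call has 1 to 5 rows; each row shifts and turns the commanded pose from where the row before left it, along the tool's axes as they then stand; what a row does not reach is not made up. A row lasts 1/10 s, in which the tool goes at most 50 mm and 8.59 degrees, less where a joint would pass 70% of its speed; a pose out of reach is approached as far as the arm can. A call with a gripper value outside its range is refused whole. The fingers move at their own pace and stop on an object; FORCE is the grip in N (left out, the last holds). Time passes only in rows, so rows that do not move let the fingers close. It gives the time, the measured TCP pose, the force and the opening at its end, in the units of the state.
- bot.get_obs(): the state, without advancing time (a new reading comes with each control period).
- bot.read_camera(name): name is "scene" or "top" or "wrist"; returns (picture, depth): 384x512x3 uint8, red, green, blue; 384x512 float32, m along the optical axis (not along the pixel's ray), 0 where there is no reading.
- bot.calibration(name): a dict with "fx", "fy", "cx", "cy" (pixels), "T" (4x4, takes a point from camera to world coordinates). Camera axes: x right, y up, looking along -z (the intrinsics and any distortion apply to the point x, -y, -z); pixel columns grow to the right and rows downward; lengths in m; the calibration is good to about 2 mm. The wrist camera is an equidistant fisheye: a pixel r from the principal point sees the ray r / f radians off the axis. A picture is of the moment at which its call begins: read the wrist's pose just before it. calibration takes no time and is no camera call; for the wrist camera it gives the pose at the moment of the call.
- bot.hand_in(): hands the job in, once; it reports no verdict.
The state is a dict: "t": time; "q": joint angles; "joint_vel": joint speeds; "joint_torque": joint torques, N m; "eef_pos": TCP position; "tool_rot": TCP orientation; "contact_force": force on the tool from outside, world axes, zero at the start; "torque": the same for the moment, N m; "gripper_width": opening from 0.0 (shut) to 1.0 (fully open).
Only numpy, scipy, OpenCV 4.12 (cv2) and the standard library are available. Lean on these libraries where they do the work, as an engineer would, in place of code of your own. Each camera call takes 0.05 s, during which the arm holds its last target.

## Working session

There is one attempt and no reset: what is moved stays moved. The work goes in short steps, Python scripts to look and compute and a shell command to move; the robot and the scene stay as the last step left them, time stands still between calls to the robot, and variables do not carry over. Pictures are saved under pics/ and viewed, and the job is handed in when it is done.

```bash
mkdir -p pics; ls; python3 - <<'E'
from station import bot
import cv2, numpy as np
o=bot.get_obs()
for k,v in o.items(): print(k,np.round(v,4))
for n in ("scene","top","wrist"):
    c=bot.calibration(n); print(n,{k:np.round(v,4) for k,v in c.items()})
    p,d=bot.read_camera(n)
    cv2.imwrite(f"pics/{n}0.png",p[:,:,::-1]); np.save(f"pics/{n}0_d.npy",d); np.save(f"pics/{n}0.npy",p)
    np.save(f"pics/{n}0_T.npy",c["T"])
    print(d.min(),d.max())
E
```

```text
pics
t 0.0
q [ 1.1219  0.4778  0.0223  1.5564 -0.0115  1.1093 -0.0831]
joint_vel [ 0.0002  0.0005  0.0001 -0.0011 -0.001   0.0002  0.0012]
joint_torque [-8.00000e-04 -5.96442e+01  1.60740e+00 -2.81190e+01  1.24000e-02
  9.50000e-03  0.00000e+00]
eef_pos [ 0.2254 -0.6356  0.2303]
tool_rot [ 0.577   0.4083  0.5781 -0.4076]
contact_force [ 0.4556 -0.0201 -0.7797]
torque [-0.0312 -0.0123  0.0125]
gripper_width 0.9991
scene {'fx': np.float64(462.0755), 'fy': np.float64(462.0755), 'cx': np.float64(253.4255), 'cy': np.float64(186.4816), 'T': array([[-0.8461,  0.3825, -0.3713,  0.1271],
       [-0.533 , -0.6121,  0.5841,  0.5219],
       [-0.0039,  0.6921,  0.7218,  0.8132],
       [ 0.    ,  0.    ,  0.    ,  1.    ]])}
0.0 3.4860013
top {'fx': np.float64(489.5414), 'fy': np.float64(489.5414), 'cx': np.float64(243.8384), 'cy': np.float64(191.0182), 'T': array([[-0.0199,  0.9851, -0.171 ,  0.3647],
       [-0.9996, -0.0229, -0.0156, -0.0923],
       [-0.0193,  0.1706,  0.9851,  1.083 ],
       [ 0.    ,  0.    ,  0.    ,  1.    ]])}
0.0 1.9941632
wrist {'fx': np.float64(297.3186), 'fy': np.float64(297.3186), 'cx': np.float64(256.1866), 'cy': np.float64(188.0778), 'T': array([[ 0.3354,  0.8924,  0.302 ,  0.3029],
       [-0.9421,  0.3184,  0.1055, -0.6079],
       [-0.002 , -0.3198,  0.9475,  0.3736],
       [ 0.    ,  0.    ,  0.    ,  1.    ]])}
0.0 1.8162013
```

View pics/scene0.png

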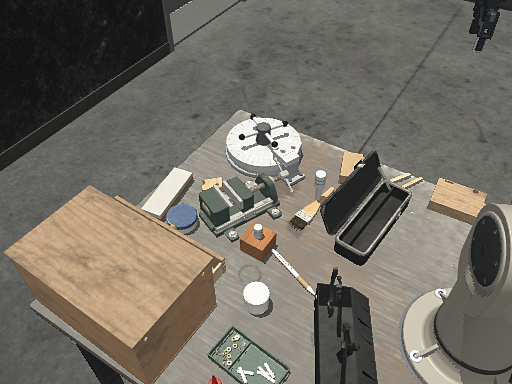

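View pics/top0.png

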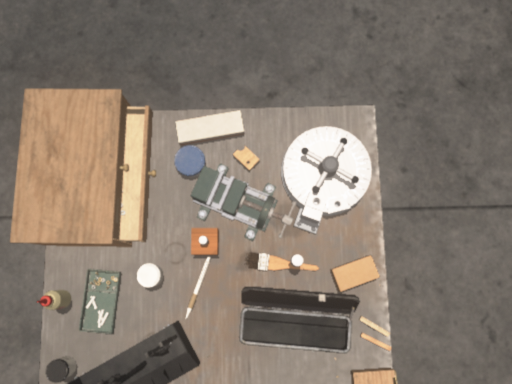

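View pics/wrist0.png

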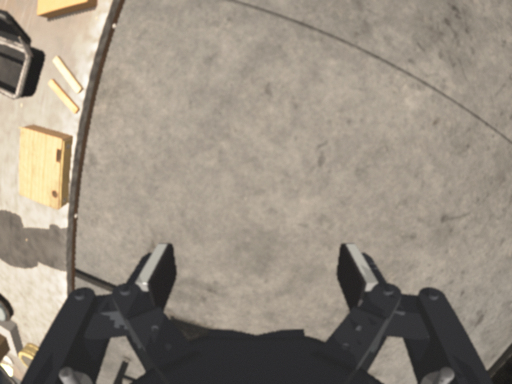

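The top view shows the stage disc around (327,168), its bracket and ear around (312,210), a reddish rest with a pin at (203,240), and a second upright pin-like item at (297,260). I'll enlarge these areas.

```bash
cat > h.py <<'E'
import numpy as np, cv2
from station import bot
def rays(name,cal,u,v):
    u=np.atleast_1d(np.asarray(u,float)); v=np.atleast_1d(np.asarray(v,float))
    x=(u-cal["cx"])/cal["fx"]; y=(v-cal["cy"])/cal["fy"]
    if name=="wrist":
        r=np.hypot(x,y)+1e-12; d=np.stack([x/r*np.sin(r),-y/r*np.sin(r),-np.cos(r)],-1)
    else: d=np.stack([x,-y,-np.ones_like(x)],-1)
    T=np.array(cal["T"]); return T[:3,3], d@T[:3,:3].T
def onplane(name,cal,u,v,z):
    o,d=rays(name,cal,u,v); s=(z-o[2])/d[:,2]; return o+d*s[:,None]
def dpts(name,cal,u,v,depth):
    o,d=rays(name,cal,u,v); T=np.array(cal["T"]); k=-(d@T[:3,2]); return o+d*(depth/k)[:,None]
def proj(name,cal,P):
    T=np.array(cal["T"]); p=(np.atleast_2d(P)-T[:3,3])@T[:3,:3]; x,y,z=p[:,0],-p[:,1],-p[:,2]
    if name=="wrist":
        th=np.arctan2(np.hypot(x,y),z); r=np.hypot(x,y)+1e-12; return np.stack([cal["cx"]+cal["fx"]*th*x/r,cal["cy"]+cal["fy"]*th*y/r],-1)
    return np.stack([cal["cx"]+cal["fx"]*x/z,cal["cy"]+cal["fy"]*y/z],-1)
def zoom(p,u0,u1,v0,v1,s,out):
    cv2.imwrite(out,cv2.resize(p[v0:v1,u0:u1,::-1],None,fx=s,fy=s,interpolation=cv2.INTER_CUBIC))
E
python3 - <<'E'
from h import *
p=np.load("pics/top0.npy"); zoom(p,180,380,110,290,4,"pics/topz.png")
p=np.load("pics/scene0.npy"); zoom(p,180,350,100,260,4,"pics/scz.png")
for n in("top","scene"):
    c=bot.calibration(n); d=np.load(f"pics/{n}0_d.npy")
    if n=="top":
        for (u,v) in [(203,240),(297,260),(330,166),(312,212),(340,190),(149,276),(355,274),(247,158),(210,127)]:
            print(n,u,v,dpts(n,c,[u],[v],d[v,u]).round(4))
E
```

```text
top 203 240 [[0.4395 0.01   0.0724]]
top 297 260 [[ 0.3942 -0.1803  0.0911]]
top 330 166 [[ 0.5863 -0.2565  0.0864]]
top 312 212 [[ 0.4938 -0.2178  0.0636]]
top 340 190 [[ 0.5436 -0.2835  0.0375]]
top 149 276 [[0.3687 0.1282 0.0378]]
top 355 274 [[ 0.3642 -0.3069  0.0294]]
top 247 158 [[ 0.6254 -0.0839  0.0134]]
top 210 127 [[ 0.6965 -0.0022  0.0237]]
```

View pics/topz.png

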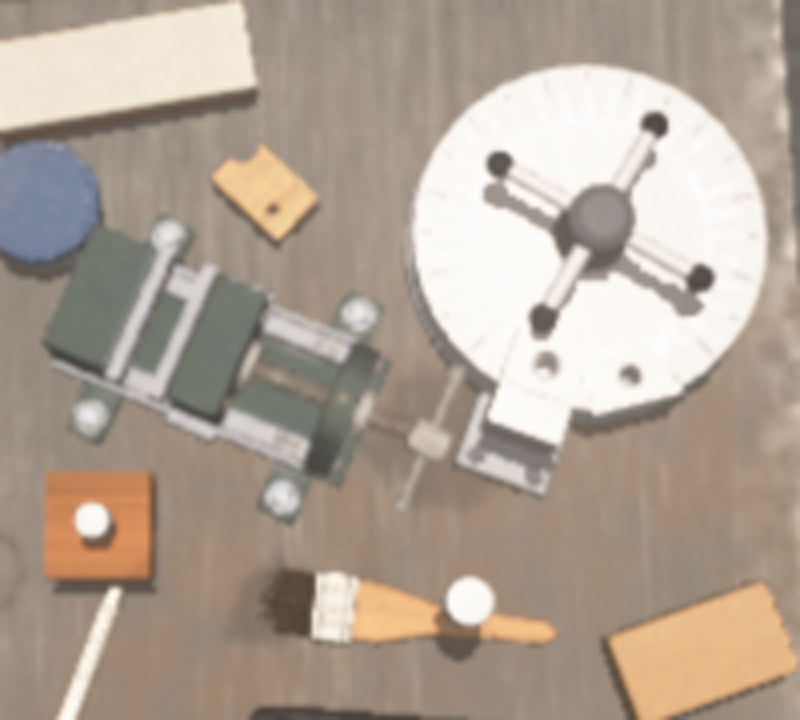

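View pics/scz.png

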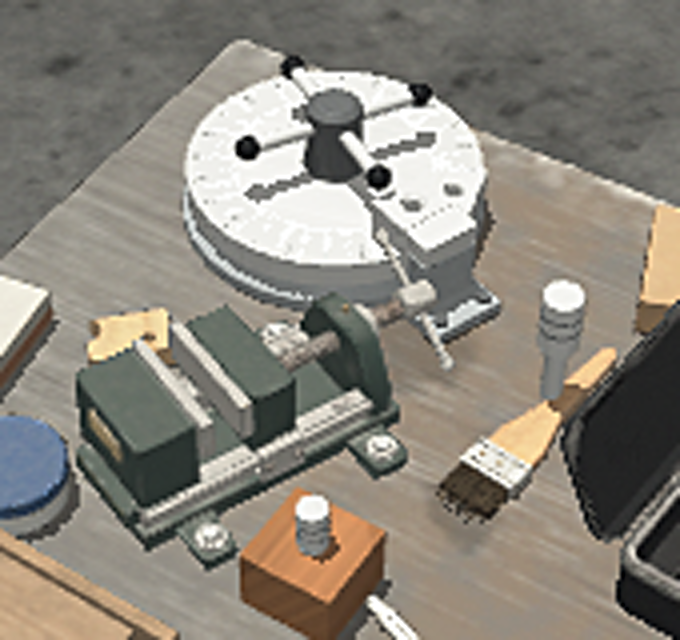

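The listed pin is the smaller one in the red-brown rest (203,240); the larger one by the brush is the decoy. In the top view the bush hole is at about (316,201) and the disc hole at about (337.5,203.7). Now I'll measure them.

```bash
python3 - <<'E'
from h import *
ct=bot.calibration("top"); cs=bot.calibration("scene")
pt=np.load("pics/top0.npy"); ps=np.load("pics/scene0.npy")
def dark(p,u,v,r,th):
    g=cv2.cvtColor(p,cv2.COLOR_RGB2GRAY).astype(float)[v-r:v+r+1,u-r:u+r+1]
    w=np.clip(th-g,0,None); yy,xx=np.mgrid[v-r:v+r+1,u-r:u+r+1]
    return (w*xx).sum()/w.sum(),(w*yy).sum()/w.sum(), g.min(), g.max()
g=cv2.cvtColor(pt,cv2.COLOR_RGB2GRAY)
print(g[196:208,310:324]); print(g[198:210,331:345])
b=dark(pt,316,201,4,200); print("bush top px",b, onplane("top",ct,b[0],b[1],.062))
h=dark(pt,337,204,4,200); print("hole top px",h, onplane("top",ct,h[0],h[1],.039))
# scene: zoom coords /4 +(180,100)
b2=dark(ps,180+411//4,100+205//4,3,200); print("bush sc",b2)
h2=dark(ps,180+453//4,100+189//4,3,200); print("?",h2)
for q in (b2,h2):
    print(onplane("scene",cs,q[0],q[1],.062),onplane("scene",cs,q[0],q[1],.039))
# hub by top: balls & hub dark blobs
hs=(g<75).astype(np.uint8); n,l,st,ce=cv2.connectedComponentsWithStats(hs[130:205,285:375])
for i in range(1,n):
    if st[i,4]>8: print(ce[i]+[285,130],st[i,4], onplane("top",ct,ce[i][0]+285,ce[i][1]+130,.073)[0].round(4), onplane("top",ct,ce[i][0]+285,ce[i][1]+130,.089)[0].round(4))
# pin top
for n,c,p,win in(("top",ct,pt,(195,212,232,248)),("scene",cs,ps,(250,268,220,240))):
    print(cv2.cvtColor(p,cv2.COLOR_RGB2GRAY)[win[2]:win[3],win[0]:win[1]])
E
```

```text
[[251 251 251 250 249 248 247 249 250 250 251 251 251 251]
 [251 251 251 249 242 232 225 228 241 248 251 251 251 251]
 [251 251 251 241 216 180 162 169 199 236 248 250 251 251]
 [251 251 248 228 189 162 149 150 162 210 243 250 251 250]
 [251 251 244 217 173 150 142 136 148 194 234 248 250 251]
 [251 251 242 212 174 162 159 148 147 191 234 248 251 251]
 [251 251 245 223 219 225 222 184 162 198 237 248 250 251]
 [251 251 248 239 237 241 241 214 193 222 244 250 250 250]
 [251 251 251 248 242 236 236 229 229 242 249 251 250 250]
 [251 251 251 251 250 246 245 246 247 250 251 251 251 251]
 [247 250 251 250 251 251 250 251 251 251 251 251 251 251]
 [247 246 243 244 249 250 250 251 251 251 251 251 251 251]]
[[252 252 252 251 250 250 249 249 249 249 249 250 250 252]
 [250 250 250 250 249 248 248 249 250 250 250 250 250 250]
 [249 250 250 249 246 242 236 239 247 250 250 250 250 250]
 [250 250 250 246 227 198 177 190 224 245 249 250 250 250]
 [251 251 250 234 183 142 127 139 172 231 248 250 250 250]
 [250 250 248 222 160 134 125 122 148 216 246 250 250 250]
 [250 250 248 226 188 175 149 126 143
[... 2934 characters left out ...]
 83 169 164 167 167 166]
 [147 142 142 158 129 128 127 123 127 128 124  97 119 170 169 168 166 165]
 [142 141 155 168 111  84 109 135 133 109  83  75  89 175 169 165 164 159]
 [137 150 166 160  74 133 108 109  87 113 131 120 129 179 170 165 161 158]
 [146 159 161 152 100 107 133 135 137 135 107 103  76  74 175 163 158 160]
 [156 159 151 153 127 127 125 105 110 109  85 120  82  81 176 164 159 163]
 [160 149 149 156 142 125 128 134 135 132 128 119  79  72  71 166 163 165]
 [150 149 153 155 147 153 125 133 134 133 127  94  75  70  72 170 167 159]
 [146 151 154 153 155 122 105 114 140 119  99  73  71  77 174 169 162 157]
 [149 154 151 152 158 164 166 167  61  67  66  68  75 172 170 164 157 158]]
```

```bash
cat >> h.py <<'E'
from scipy.spatial.transform import Rotation as Ro
def tool():
    o=bot.get_obs(); w,x,y,z=o["tool_rot"]; return o,Ro.from_quat([x,y,z,w]).as_matrix(),np.array(o["eef_pos"])
def goto(P,jaw=None):
    """print shift in tool axes (mm) to P and the turn (units of 6deg) to bring tool x down, tool z to heading jaw(deg)"""
    o,R,p=tool(); s=R.T@(np.array(P)-p)*1000
    print("t",round(o["t"],2),"shift mm",s.round(2))
    if jaw is not None:
        a=np.radians(jaw); x=np.array([0,0,-1.]); z=np.array([np.cos(a),np.sin(a),0]); G=np.stack([x,np.cross(z,x),z],1)
        rv=Ro.from_matrix(R.T@G).as_rotvec(); print("turn units",(np.degrees(rv)/6).round(3))
        print("shift after turn",(G.T@(np.array(P)-p)*1000).round(2))
E
python3 - <<'E'
from h import *
o,R,p=tool(); print(R.round(3))
c=bot.calibration("wrist"); T=np.array(c["T"]); print("cam in tool",(R.T@(T[:3,3]-p)).round(4)); print((R.T@T[:3,:3]).round(3))
print("heading z",np.degrees(np.arctan2(R[1,2],R[0,2])))
goto([.45,-.25,.30],67); goto([.45,-.25,.30],-113)
E
```

```text
[[-0.001  0.942  0.334]
 [ 0.001  0.334 -0.942]
 [-1.    -0.    -0.001]]
cam in tool [-0.1432  0.0823 -0.0005]
[[ 0.     0.32  -0.948]
 [ 0.001  0.948  0.32 ]
 [ 1.    -0.001 -0.   ]]
heading z -70.47322952875591
t 0.15 shift mm [ -69.07  340.56 -288.61]
turn units [-2.2912e+01 -7.0000e-03 -1.6000e-02]
shift after turn [-69.45 -55.96 442.82]
t 0.15 shift mm [ -69.07  340.56 -288.61]
turn units [ 7.088e+00 -1.200e-02  6.000e-03]
shift after turn [ -69.45   55.96 -442.82]
```

```bash
python3 -m jog '-14 0 0 1.4 0 0 60; -14 0 0 1.4 0 0 60; -14 0 0 1.4 0 0 60; -14 0 0 1.4 0 0 60; -14 0 0 1.4 0 0 60'; python3 -m jog '0 6 -49 0 0 0 60; 0 6 -49 0 0 0 60; 0 6 -49 0 0 0 60; 0 6 -49 0 0 0 60; 0 6 -49 0 0 0 60'; python3 - <<'E'
from h import *
goto([.45,-.25,.30],-113)
E
```

```text
t: 0.65
eef_pos: [0.2255, -0.6359, 0.3015]
tool_rot: [0.391, 0.589, 0.391, -0.589]
contact_force: [0.3, -0.3, -0.4]
gripper_width: 0.703
t: 1.15
eef_pos: [0.3476, -0.4193, 0.3012]
tool_rot: [-0.393, -0.588, -0.393, 0.588]
contact_force: [0.6, -0.6, -0.3]
gripper_width: 0.701
t 1.15 shift mm [   1.17   29.95 -195.56]
turn units [ 0.088 -0.     0.001]
shift after turn [   1.16   28.15 -195.83]
```

```bash
python3 -m jog '0 20 -48 0.09 0 0 60; 15 20 -48 0 0 0 60; 20 20 -48 0 0 0 60; 20 20 -48 0 0 0 60; 20 20 -12 0 0 0 60'; python3 -m jog '0 10 0 0 0 0 60; 0 0 0 0 0 0 60; 0 0 0 0 0 0 60'; python3 - <<'E'
from h import *
c=bot.calibration("wrist"); p,d=bot.read_camera("wrist"); print(tool()[2])
cv2.imwrite("pics/w1.png",cv2.resize(p[:,:,::-1],(768,576))); np.savez("pics/w1.npz",p=p,d=d,**c)
E
```

```text
t: 1.65
eef_pos: [0.5097, -0.2781, 0.2311]
tool_rot: [0.392, 0.589, 0.393, -0.587]
contact_force: [-0.5, 0.0, 0.0]
gripper_width: 0.703
t: 1.95
eef_pos: [0.5149, -0.2896, 0.2323]
tool_rot: [-0.39, -0.59, -0.389, 0.59]
contact_force: [-0.4, -0.1, 0.2]
gripper_width: 0.705
[ 0.51474762 -0.28961538  0.23252012]
```

View pics/w1.png

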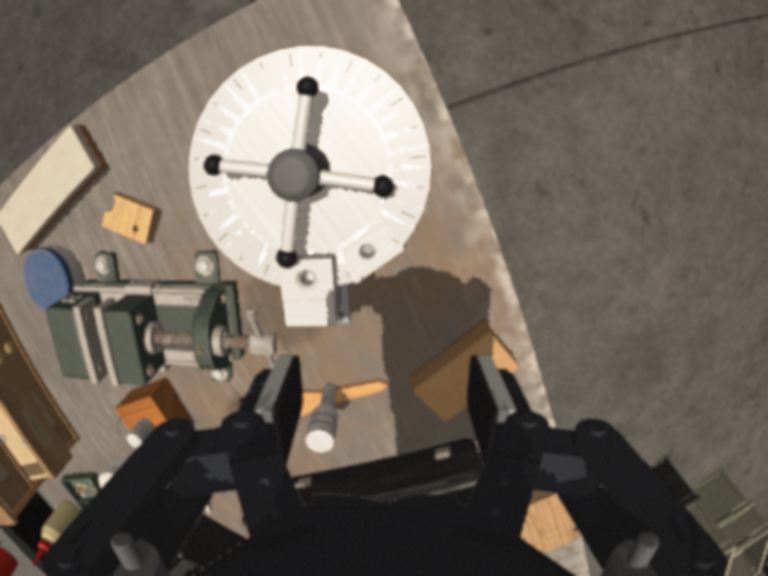

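Here the hub is at (294,174), the bush hole at (308,278), the disc hole at (367,250) and the balls at (307,86), (213,165), (383,186) and (287,258). I'll measure from this view.

```bash
cat > m1.py <<'E'
from h import *
z=np.load("pics/w1.npz"); c={k:z[k] for k in("fx","fy","cx","cy","T")}; p=z["p"]; d=z["d"]
g=cv2.cvtColor(p,cv2.COLOR_RGB2GRAY).astype(float)
def rim(u,v,r0,r1,zz):
    """edge points of dark hole vs bright plate -> world plane -> circle"""
    pts=[]
    for a in np.radians(np.arange(0,360,10)):
        rr=np.arange(r0,r1,.25); mx=(u+rr*np.cos(a)).astype(np.float32)[None]; my=(v+rr*np.sin(a)).astype(np.float32)[None]
        s=cv2.remap(g.astype(np.float32),mx,my,cv2.INTER_LINEAR)[0]; gr=np.gradient(s); k=gr.argmax()
        if gr[k]>2: pts.append(onplane("wrist",c,mx[0,k],my[0,k],zz)[0,:2])
    pts=np.array(pts); 
    for _ in range(2):
        A=np.c_[2*pts,np.ones(len(pts))]; b=(pts**2).sum(1); s=np.linalg.lstsq(A,b,rcond=None)[0]; r=np.sqrt(s[2]+s[0]**2+s[1]**2)
        e=np.hypot(*(pts-s[:2]).T)-r; pts=pts[abs(e)<max(1.5*e.std(),3e-4)]
    return s[:2],r,len(pts),e.std()
print("bush",rim(205.3,185.3,1,13,.062)); print("hole",rim(244.7,166.7,1,9,.039))
m=((p.max(2)<60)).astype(np.uint8)
n,l,st,ce=cv2.connectedComponentsWithStats(m[45:185,120:275])
for i in range(1,n):
    if st[i,4]>15: u,v=ce[i]+[120,45]; print("dark",(u,v),st[i,4],onplane("wrist",c,u,v,.073)[0].round(4),onplane("wrist",c,u,v,.089)[0].round(4))
print("hub depth pt",dpts("wrist",c,[196],[116],d[116,196]),"ear",dpts("wrist",c,[205],[205],d[205,205]),"disc",dpts("wrist",c,[155],[150],d[150,155]),d[185,205])
# disc outline by mask
b=((p.min(2)>150)).astype(np.uint8); cv2.imwrite("pics/m.png",b*255)
zoom(p,120,290,25,225,4,"pics/w1z.png")
E
python3 m1.py
```

```text
bush (array([ 0.51982422, -0.22870699]), np.float64(0.006407333268547159), 29, np.float64(0.0005393551022455121))
hole (array([ 0.51539802, -0.27473258]), np.float64(0.006047900443706742), 26, np.float64(0.00024014465347901913))
dark (np.float64(204.71559633027522), np.float64(57.22935779816514)) 109 [ 0.6438 -0.2884  0.073 ] [ 0.641  -0.2901  0.089 ]
dark (np.float64(211.26262626262627), np.float64(104.75757575757575)) 99 [ 0.5962 -0.2746  0.073 ] [ 0.5959 -0.2771  0.089 ]
dark (np.float64(141.10588235294117), np.float64(109.47058823529412)) 85 [ 0.625 -0.204  0.073] [ 0.6232 -0.2102  0.089 ]
dark (np.float64(255.2941176470588), np.float64(124.02521008403362)) 119 [ 0.56   -0.3076  0.073 ] [ 0.5616 -0.3084  0.089 ]
dark (np.float64(211.26315789473682), np.float64(125.52631578947368)) 19 [ 0.5767 -0.2658  0.073 ] [ 0.5775 -0.2687  0.089 ]
dark (np.float64(191.09375), np.float64(172.14583333333331)) 96 [ 0.5405 -0.2244  0.073 ] [ 0.5431 -0.2295  0.089 ]
hub depth pt [[ 0.59223726 -0.25917602  0.09027691]] ear [[ 0.49777236 -0.21858838  0.06364953]] disc [[ 0.57763848 -0.18476947  0.03933256]] 0.3510701
```

View pics/w1z.png

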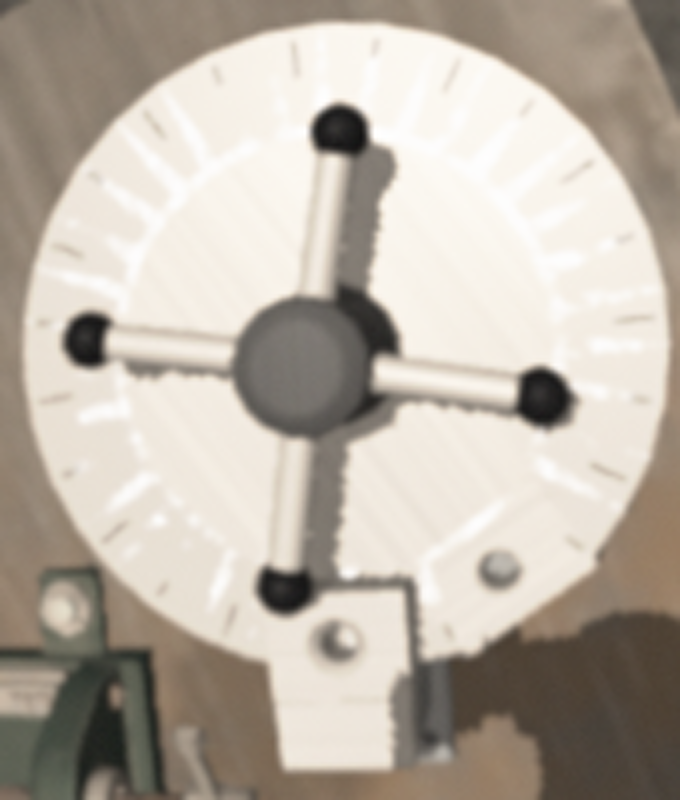

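```bash
python3 - <<'E'
from h import *
for n,win in(("top",(196,212,232,246)),("scene",(250,266,221,232))):
    c=bot.calibration(n); g=cv2.cvtColor(np.load(f"pics/{n}0.npy"),cv2.COLOR_RGB2GRAY)[win[2]:win[3],win[0]:win[1]]
    m=cv2.moments((g>195).astype(np.uint8),True); u=m["m10"]/m["m00"]+win[0]; v=m["m01"]/m["m00"]+win[2]
    print(n,u,v,m["m00"],onplane(n,c,u,v,.070))
goto([.4395,.01,.20],-113)
E
```

```text
top 202.33333333333334 239.43859649122808 57.0 [[0.4409098  0.01165375 0.07      ]]
scene 257.5813953488372 226.53488372093022 43.0 [[0.4412855  0.01257919 0.07      ]]
t 2.0 shift mm [  32.14 -187.14 -245.83]
turn units [-0.03   0.008 -0.009]
shift after turn [  32.52 -186.33 -246.4 ]
```

```bash
python3 -m jog '0 -31 -41 0 0 0 60; 0 -31 -41 0 0 0 60; 0 -31 -41 0 0 0 60; 10 -31 -41 0 0 0 60; 10 -31 -41 0 0 0 60'; python3 -m jog '10 -31 -41 0 0 0 60; 0 0 0 0 0 0 60; 0 0 0 0 0 0 60'; python3 - <<'E'
from h import *
c=bot.calibration("wrist"); p,d=bot.read_camera("wrist"); print(tool()[2])
cv2.imwrite("pics/w2.png",cv2.resize(p[:,:,::-1],(768,576))); np.savez("pics/w2.npz",p=p,d=d,**c)
goto([.441,.011,.052],-113)
print(proj("wrist",c,[[.441,.011,.07],[.441,.011,.04],tool()[2]])*1.5)
E
```

```text
t: 2.5
eef_pos: [0.4546, -0.0468, 0.2136]
tool_rot: [0.39, 0.591, 0.389, -0.589]
contact_force: [1.1, 0.8, 0.6]
gripper_width: 0.704
t: 2.8
eef_pos: [0.4432, 0.0002, 0.2037]
tool_rot: [0.391, 0.59, 0.39, -0.589]
contact_force: [0.3, -0.4, 0.1]
gripper_width: 0.702
[ 0.44366209 -0.00081358  0.20374112]
t 2.85 shift mm [151.73  -7.34  -9.83]
turn units [-0.017  0.    -0.016]
shift after turn [151.74  -7.07  -9.83]
[[370.9605787  274.65130222]
 [372.1636528  261.97193218]
 [387.37460785 366.8168045 ]]
```

View pics/w2.png

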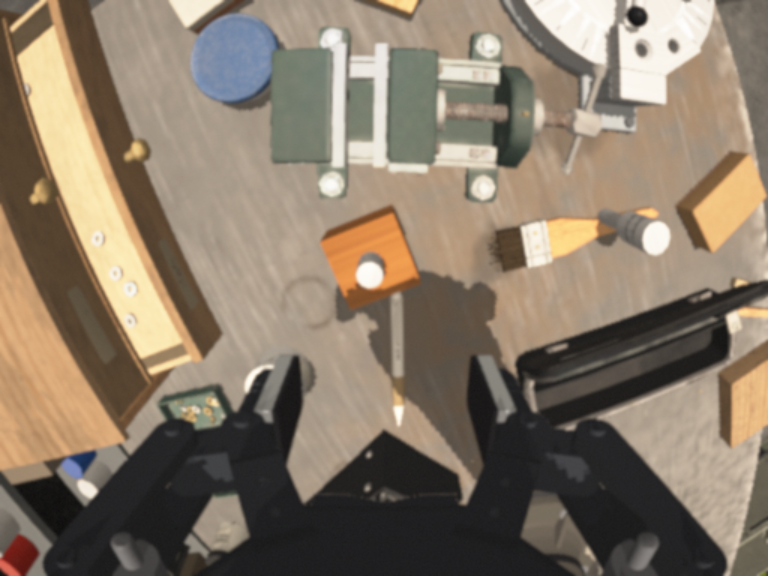

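```bash
python3 - <<'E'
from h import *
z=np.load("pics/w2.npz"); c={k:z[k] for k in("fx","fy","cx","cy","T")}; p=z["p"]
g=cv2.cvtColor(p,cv2.COLOR_RGB2GRAY)[168:196,232:262]; m=cv2.moments((g>200).astype(np.uint8),True); u=m["m10"]/m["m00"]+232;v=m["m01"]/m["m00"]+168
P=onplane("wrist",c,u,v,.07)[0]; print(u,v,m["m00"],P)
goto([P[0],P[1],.052],-113)
E
```

```text
245.7983870967742 183.02822580645162 248.0 [0.44164306 0.01233012 0.07      ]
t 2.85 shift mm [151.73  -7.27 -11.3 ]
turn units [-0.017  0.    -0.016]
shift after turn [151.74  -6.99 -11.31]
```

```bash
python3 -m jog '0 -7.2 -11.3 0 0 0 60; 35 0 0 0 0 0 60; 35 0 0 0 0 0 60; 10 0 0 0 0 0 60; 0 0 0 0 0 0 60'; python3 - <<'E'
from h import *
c=bot.calibration("wrist"); p,d=bot.read_camera("wrist"); print(tool()[2])
cv2.imwrite("pics/w3.png",cv2.resize(p[:,:,::-1],(768,576))); np.savez("pics/w3.npz",p=p,d=d,**c)
g=cv2.cvtColor(p,cv2.COLOR_RGB2GRAY)
goto([.4416,.0122,.052],-113)
print(proj("wrist",c,[[.4416,.0122,.07],[.441,.011,.04],tool()[2]])*1.5)
E
```

```text
t: 3.35
eef_pos: [0.4407, 0.0121, 0.1222]
tool_rot: [-0.389, -0.589, -0.39, 0.591]
contact_force: [0.5, -0.3, -0.1]
gripper_width: 0.706
[0.44169428 0.01259037 0.12334814]
t 3.4 shift mm [71.35  0.08  0.37]
turn units [-0.024  0.004  0.001]
shift after turn [7.135e+01 7.000e-02 4.000e-01]
[[383.90793227 312.24126955]
 [386.36750613 290.85671692]
 [382.91315637 368.5588527 ]]
```

View pics/w3.png

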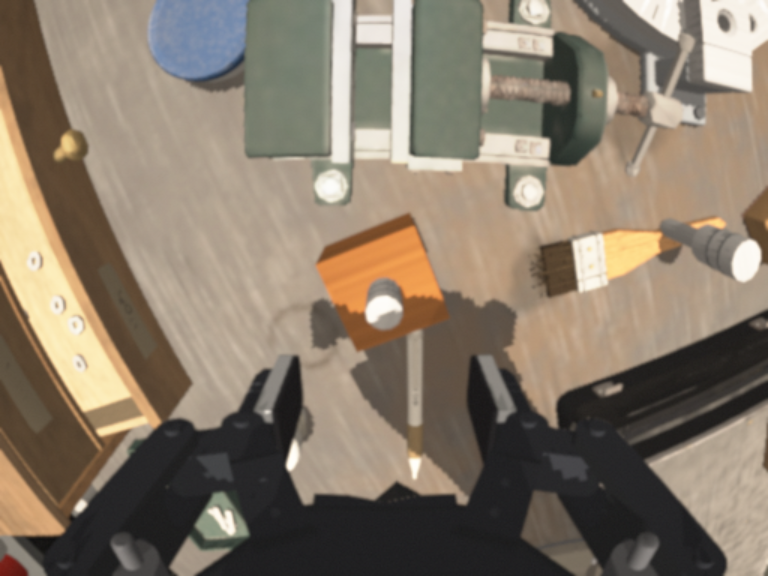

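```bash
python3 -m jog '30 0 0.3 0 0 0 50; 30 0 0 0 0 0 50; 16 0 0 0 0 0 50; 0 0 0 0 0 0 50; 0 0 0 0 0 0 50' && python3 -m jog '0 0 0 0 0 0 10; 0 0 0 0 0 0 10; 0 0 0 0 0 0 10; 0 0 0 0 0 0 10; 0 0 0 0 0 0 10' 40; python3 -m jog '0 0 0 0 0 0 10; 0 0 0 0 0 0 10; 0 0 0 0 0 0 10'
```

```text
t: 3.9
eef_pos: [0.4425, 0.0132, 0.0483]
tool_rot: [0.39, 0.59, 0.39, -0.589]
contact_force: [-0.6, -0.8, -0.1]
gripper_width: 0.585
t: 4.4
eef_pos: [0.4421, 0.0132, 0.0481]
tool_rot: [0.391, 0.59, 0.39, -0.589]
contact_force: [-0.6, -1.4, 9.7]
gripper_width: 0.193
t: 4.7
eef_pos: [0.442, 0.0132, 0.0481]
tool_rot: [0.391, 0.59, 0.39, -0.589]
contact_force: [-1.8, -1.7, 8.5]
gripper_width: 0.188
```

```bash
python3 -m jog '-10 0 0 0 0 0 10; -20 0 0 0 0 0 10; -30 0 0 0 0 0 10; -30 0 0 0 0 0 10; 0 0 0 0 0 0 10'; python3 -m jog '0 0 0 0 0 0 10; 0 0 0 0 0 0 10'; python3 - <<'E'
from h import *
c=bot.calibration("wrist"); p,d=bot.read_camera("wrist"); o,R,P=tool(); print(P)
cv2.imwrite("pics/w4.png",cv2.resize(p[:,:,::-1],(768,576))); np.savez("pics/w4.npz",p=p,d=d,**c)
goto([.518,-.228,.16],-113)
E
```

```text
t: 5.2
eef_pos: [0.4438, 0.0139, 0.141]
tool_rot: [0.391, 0.592, 0.389, -0.587]
contact_force: [0.4, -0.2, -0.9]
gripper_width: 0.19
t: 5.4
eef_pos: [0.4404, 0.0133, 0.1363]
tool_rot: [-0.39, -0.589, -0.39, 0.59]
contact_force: [-0.2, 0.1, -0.9]
gripper_width: 0.195
[0.44022596 0.01333735 0.13604535]
t 5.45 shift mm [-24.06 165.88 191.76]
turn units [-0.002  0.009  0.017]
shift after turn [-23.95 165.89 191.76]
```

View pics/w4.png

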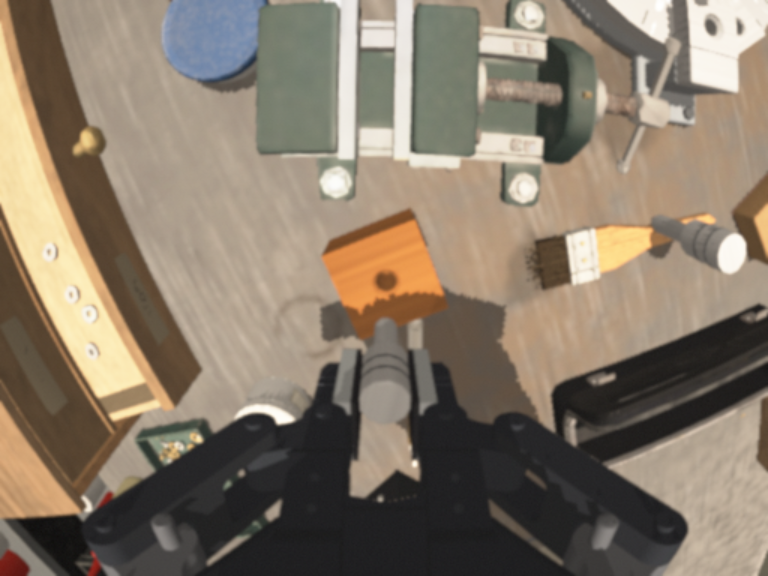

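```bash
python3 -m jog '-30 0 0 0 0 0 10; -20 20 30 0 0 0 10; 0 30 35 0 0 0 10; 0 30 35 0 0 0 10; 0 30 35 0 0 0 10'; python3 -m jog '0 30 35 0 0 0 10; 0 26 22 0 0 0 10; 0 0 0 0 0 0 10; 0 0 0 0 0 0 10'; python3 - <<'E'
from h import *
goto([.518,-.228,.127],-113)
E
```

```text
t: 5.95
eef_pos: [0.4893, -0.1553, 0.186]
tool_rot: [-0.39, -0.589, -0.391, 0.59]
contact_force: [1.2, 1.4, -0.4]
gripper_width: 0.186
t: 6.35
eef_pos: [0.5181, -0.2282, 0.1853]
tool_rot: [-0.389, -0.589, -0.391, 0.591]
contact_force: [0.0, 0.3, -1.3]
gripper_width: 0.187
t 6.35 shift mm [ 5.829e+01  2.000e-02 -1.000e-01]
turn units [-0.014 -0.001  0.029]
shift after turn [58.29 -0.16 -0.1 ]
```

```bash
python3 -m jog '30 0 0 0 0 0 10; 28 0 0 0 0 0 10; 0 0 0 0 0 0 10; 0 0 0 0 0 0 10'; python3 - <<'E'
from h import *
c=bot.calibration("wrist"); p,d=bot.read_camera("wrist"); o,R,P=tool(); print(P)
np.savez("pics/w5.npz",p=p,d=d,**c)
zoom(p,176,336,120,270,5,"pics/w5.png")
print("zoom px: bush",(proj("wrist",c,[.518,-.228,.062])-[176,120])*5,"foot",(proj("wrist",c,[P[0],P[1],P[2]-.008-.034])-[176,120])*5)
E
```

```text
t: 6.75
eef_pos: [0.5184, -0.2267, 0.1288]
tool_rot: [-0.39, -0.589, -0.391, 0.59]
contact_force: [0.2, 0.9, -0.9]
gripper_width: 0.192
[ 0.51928104 -0.2272965   0.12972484]
zoom px: bush [[412.4165718 408.2991526]] foot [[405.21928122 471.39865251]]
```

View pics/w5.png

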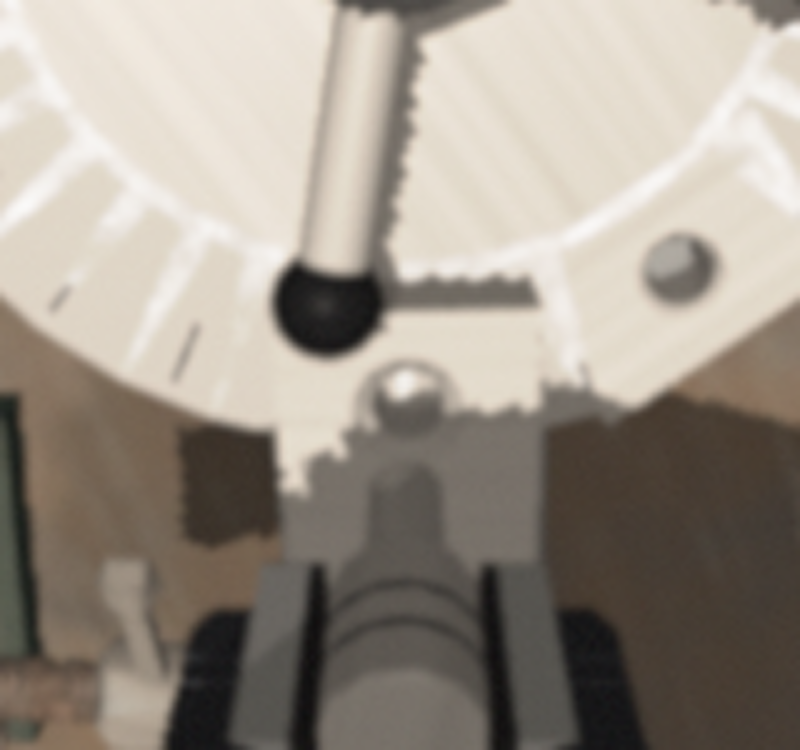

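```bash
python3 - <<'E'
from h import *
z=np.load("pics/w5.npz"); c={k:z[k] for k in("fx","fy","cx","cy","T")}; p=z["p"]
zoom(p,236,276,185,245,13,"pics/w5b.png")
P=np.array([0.5188,-0.2270,.1295])
f=P[2]-.042
a=np.linspace(0,2*np.pi,8,endpoint=False); C=np.stack([np.cos(a),np.sin(a),0*a],1)
S=[236,185]
print("foot r3",((proj("wrist",c,[P[0],P[1],f]+.003*C)-S)*13).round(0).tolist())
print("ring r5",((proj("wrist",c,[P[0],P[1],f+.0035]+.005*C)-S)*13).round(0).tolist())
print("funnel",((proj("wrist",c,[.518,-.228,.062]+.0085*C)-S)*13).round(0).tolist())
E
```

```text
foot r3 [[249.0, 340.0], [218.0, 369.0], [219.0, 409.0], [250.0, 437.0], [294.0, 437.0], [325.0, 408.0], [325.0, 368.0], [294.0, 340.0]]
ring r5 [[234.0, 334.0], [181.0, 383.0], [182.0, 451.0], [235.0, 498.0], [309.0, 497.0], [362.0, 450.0], [362.0, 382.0], [309.0, 333.0]]
funnel [[235.0, 90.0], [157.0, 165.0], [158.0, 269.0], [238.0, 341.0], [348.0, 340.0], [426.0, 267.0], [427.0, 164.0], [348.0, 89.0]]
```

View pics/w5b.png

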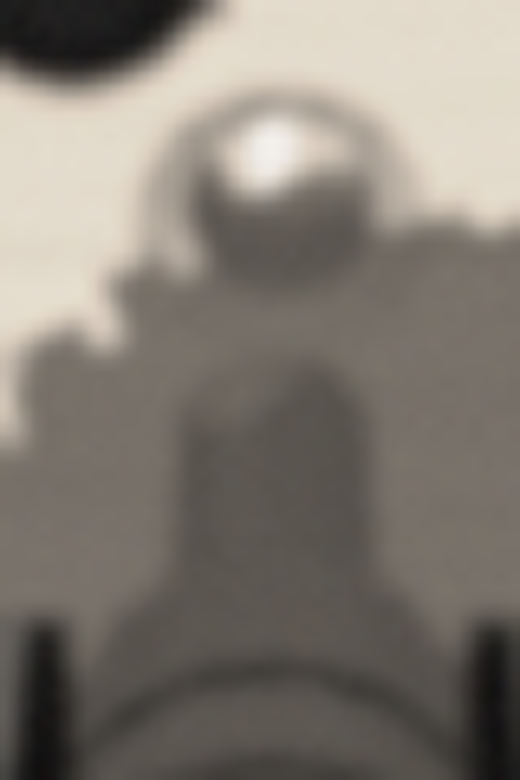

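```bash
python3 -m jog '22 0 0.4 0 0 0 10; 0 0 0 0 0 0 10; 0 0 0 0 0 0 10; 0 0 0 0 0 0 10'; python3 - <<'E'
from h import *
c=bot.calibration("wrist"); p,d=bot.read_camera("wrist"); o,R,P=tool(); print(P)
np.savez("pics/w6.npz",p=p,d=d,**c)
q=p[190:240,226:286].astype(float); q=255*np.clip((q-40)/190,0,1)**.6
cv2.imwrite("pics/w6.png",cv2.resize(q[:,:,::-1].astype(np.uint8),None,fx=12,fy=12,interpolation=cv2.INTER_CUBIC))
a=np.linspace(0,2*np.pi,8,endpoint=False); C=np.stack([np.cos(a),np.sin(a),0*a],1); S=[226,190]; f=P[2]-.042
for n,k in(("foot r3",[P[0],P[1],f]+.003*C),("ring5",[P[0],P[1],f+.0035]+.005*C),("funnel",[.518,-.228,.062]+.0085*C)):
    q=(proj("wrist",c,k)-S)*12; print(n,q.min(0),q.max(0))
E
```

```text
t: 7.2
eef_pos: [0.5196, -0.2287, 0.1083]
tool_rot: [0.391, 0.59, 0.39, -0.589]
contact_force: [0.3, 0.0, -0.9]
gripper_width: 0.196
[ 0.51952857 -0.22873152  0.10822262]
foot r3 [320.02219604 257.9339725 ] [418.00316483 347.49947319]
ring5 [285.93276093 251.88533133] [451.9946028  403.06970527]
funnel [231.16002488 174.28958038] [503.3660868  422.51659745]
```

View pics/w6.png

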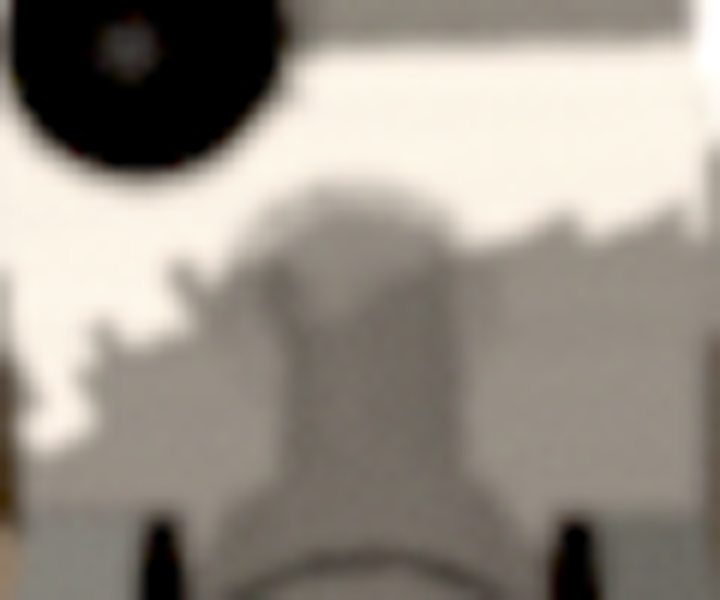

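```bash
python3 -m jog '0 0.3 -0.7 0 0 0 10; 2 0 0 0 0 0 10; 2 0 0 0 0 0 10; 0 0 0 0 0 0 10'; python3 -m jog '2 0 0 0 0 0 10; 0 0 0 0 0 0 10; 0 0 0 0 0 0 10'; python3 -m jog '2 0 0 0 0 0 10; 0 0 0 0 0 0 10; 0 0 0 0 0 0 10'
```

```text
t: 7.65
eef_pos: [0.519, -0.2279, 0.1026]
tool_rot: [-0.39, -0.59, -0.39, 0.59]
contact_force: [0.0, -0.1, -0.8]
gripper_width: 0.188
t: 7.95
eef_pos: [0.5191, -0.2279, 0.1007]
tool_rot: [-0.39, -0.59, -0.39, 0.59]
contact_force: [-0.2, 0.4, -0.8]
gripper_width: 0.19
t: 8.25
eef_pos: [0.5191, -0.2279, 0.0987]
tool_rot: [-0.39, -0.59, -0.39, 0.59]
contact_force: [-0.2, 0.9, -1.6]
gripper_width: 0.194
```

```bash
python3 -m jog '2 0 0 0 0 0 10; 0 0 0 0 0 0 10; 0 0 0 0 0 0 10'; python3 -m jog '2 0 0 0 0 0 10; 0 0 0 0 0 0 10; 0 0 0 0 0 0 10';python3 - <<'E'
from h import *
c=bot.calibration("wrist"); p,d=bot.read_camera("wrist"); o,R,P=tool(); print(P)
q=p[180:260,216:296].astype(float); q=255*np.clip((q-40)/190,0,1)**.6
cv2.imwrite("pics/w7.png",cv2.resize(q[:,:,::-1].astype(np.uint8),None,fx=7,fy=7,interpolation=cv2.INTER_CUBIC))
E
```

```text
t: 8.55
eef_pos: [0.5192, -0.2279, 0.0968]
tool_rot: [-0.39, -0.59, -0.39, 0.59]
contact_force: [-0.5, 0.8, -2.3]
gripper_width: 0.196
t: 8.85
eef_pos: [0.5192, -0.2279, 0.0947]
tool_rot: [-0.39, -0.59, -0.39, 0.59]
contact_force: [-0.1, 0.8, -1.7]
gripper_width: 0.192
[ 0.51914668 -0.22787961  0.09474121]
```

View pics/w7.png

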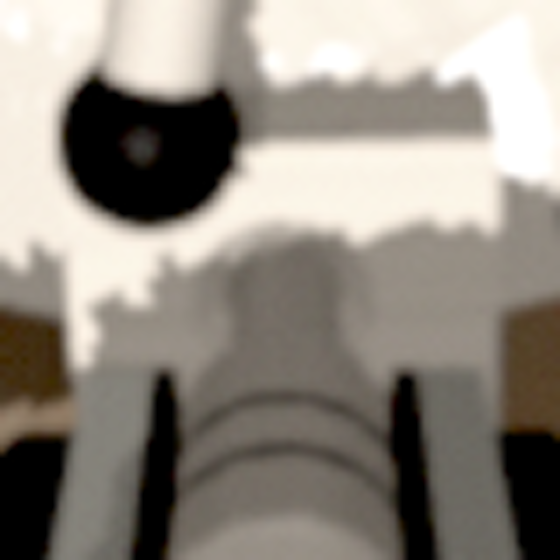

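The shank is entering the bush (foot at about (285,240) inside the funnel) with almost no contact force, so I'll keep lowering.

```bash
python3 -m jog '2 0 0 0 0 0 10; 2 0 0 0 0 0 10; 0 0 0 0 0 0 10'; python3 -m jog '2 0 0 0 0 0 10; 2 0 0 0 0 0 10; 0 0 0 0 0 0 10; 0 0 0 0 0 0 10'; python3 -m jog '2 0 0 0 0 0 10; 1 0 0 0 0 0 10; 0 0 0 0 0 0 10; 0 0 0 0 0 0 10'
```

```text
t: 9.2
eef_pos: [0.5191, -0.2279, 0.0906]
tool_rot: [-0.39, -0.59, -0.39, 0.59]
contact_force: [-0.4, 1.0, -1.9]
gripper_width: 0.192
t: 9.6
eef_pos: [0.5191, -0.2279, 0.0866]
tool_rot: [-0.39, -0.59, -0.39, 0.59]
contact_force: [-0.9, 1.7, -2.9]
gripper_width: 0.189
t: 10.0
eef_pos: [0.5192, -0.228, 0.0838]
tool_rot: [-0.39, -0.59, -0.39, 0.59]
contact_force: [-1.0, 1.2, -1.5]
gripper_width: 0.192
```

```bash
python3 -m jog '1 0 0 0 0 0 10; 1 0 0 0 0 0 10; 0 0 0 0 0 0 10'; python3 -m jog '0 0 0 0 0 0 19; 0 0 0 0 0 0 22; 0 0 0 0 0 0 26; 0 0 0 0 0 0 30; 0 0 0 0 0 0 30'; python3 - <<'E'
from h import *
c=bot.calibration("wrist"); p,d=bot.read_camera("wrist"); o,R,P=tool(); print(P,o["gripper_width"],o["contact_force"])
zoom(p,176,336,150,290,5,"pics/w8.png")
E
```

```text
t: 10.3
eef_pos: [0.5192, -0.228, 0.0818]
tool_rot: [-0.39, -0.59, -0.39, 0.59]
contact_force: [-1.6, 1.8, -0.0]
gripper_width: 0.19
t: 10.8
eef_pos: [0.5194, -0.2282, 0.082]
tool_rot: [0.39, 0.59, 0.39, -0.59]
contact_force: [0.2, 0.2, -0.0]
gripper_width: 0.347
[ 0.51942507 -0.22813024  0.08196878] 0.35168388953080854 [ 0.39179343 -0.3671241  -1.53588855]
```

View pics/w8.png

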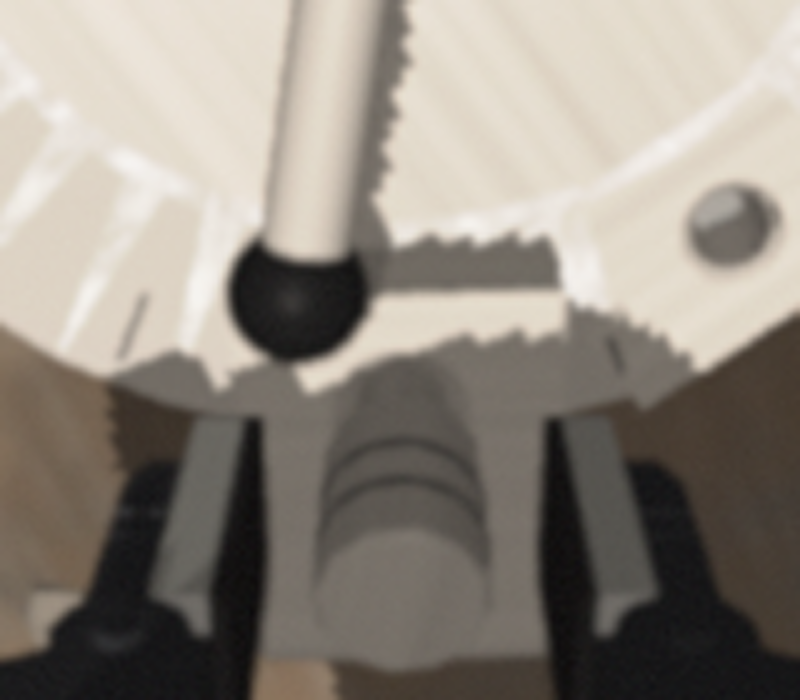

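The pin stands upright in the bush with both pads clear of its head. Next I'll raise straight up, check, then go round to the spoke that is now at about -32°.

```bash
python3 -m jog '-5 0 0 0 0 0 34; -15 0 0 0 0 0 34; -30 0 0 0 0 0 34; -30 0 0 0 0 0 34; 0 0 0 0 0 0 34'; python3 - <<'E'
from h import *
ax=np.array([.5923,-.2561]); phi=-32.1; u=np.array([np.cos(np.radians(phi)),np.sin(np.radians(phi))]); a=np.radians(phi-90); tz=np.array([np.cos(a),np.sin(a)])
P=ax+.040*u-.030*tz; print(P)
c=bot.calibration("wrist"); p,d=bot.read_camera("wrist"); np.savez("pics/w9.npz",p=p,d=d,**c)
cv2.imwrite("pics/w9.png",cv2.resize(p[:,:,::-1],(768,576)))
goto([*P,.16],phi-90)
E
```

```text
t: 11.35
eef_pos: [0.522, -0.229, 0.1665]
tool_rot: [0.392, 0.591, 0.388, -0.588]
contact_force: [0.9, -0.3, -0.8]
gripper_width: 0.398
[ 0.64212683 -0.25194229]
t 11.4 shift mm [  5.   120.77 -25.95]
turn units [ 1.513 -0.006 -0.047]
shift after turn [  4.39 115.19 -44.69]
```

View pics/w9.png

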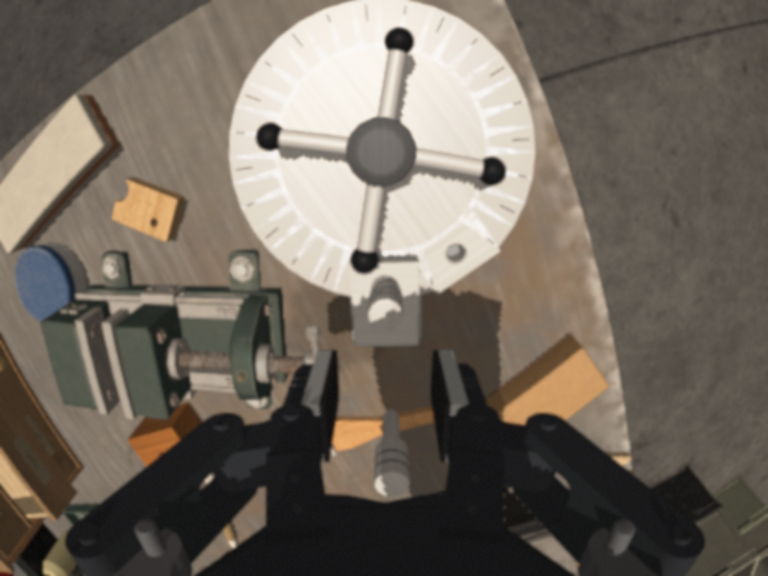

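```bash
python3 -m jog '0 40 -9 0 0 0 0; 0 40 -9 0 0 0 0; 0 40 -9 0 0 0 0; 0 0 0 1.4 0 0 0; 0 0 0 0 0 0 0'; python3 -m jog '0 0 0 0.1 0 0 0; 0 0 0 0 0 0 0'; python3 - <<'E'
from h import *
goto([.6421,-.2519,.056],-122.1)
c=bot.calibration("wrist"); p,d=bot.read_camera("wrist"); np.savez("pics/w10.npz",p=p,d=d,**c)
cv2.imwrite("pics/w10.png",cv2.resize(p[:,:,::-1],(768,576)))
E
```

```text
t: 11.9
eef_pos: [0.6403, -0.2496, 0.1601]
tool_rot: [-0.345, -0.616, -0.346, 0.617]
contact_force: [-0.7, -1.2, -0.5]
gripper_width: -0.001
t: 12.1
eef_pos: [0.6392, -0.2501, 0.1616]
tool_rot: [-0.343, -0.618, -0.343, 0.619]
contact_force: [0.3, 0.0, 0.1]
gripper_width: -0.003
t 12.1 shift mm [ 1.0559e+02  3.4900e+00 -7.0000e-02]
turn units [0.03  0.005 0.01 ]
shift after turn [ 1.0559e+02  3.3800e+00 -2.0000e-02]
```

View pics/w10.png

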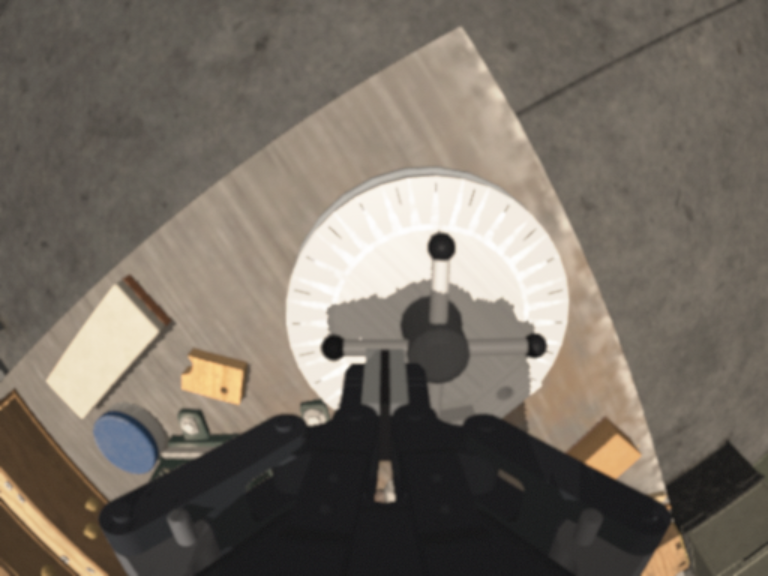

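```bash
python3 -m jog '30 3.4 0 0 0 0 0; 30 0 0 0 0 0 0; 20 0 0 0 0 0 0; 0 0 0 0 0 0 0; 0 0 0 0 0 0 0'; python3 - <<'E'
from h import *
goto([.6421,-.2519,.056],-122.1)
c=bot.calibration("wrist"); p,d=bot.read_camera("wrist")
cv2.imwrite("pics/w11.png",cv2.resize(p[:,:,::-1],(768,576)))
E
```

```text
t: 12.65
eef_pos: [0.643, -0.2521, 0.0825]
tool_rot: [0.343, 0.618, 0.343, -0.618]
contact_force: [-0.4, -0.2, 1.2]
gripper_width: -0.004
t 12.65 shift mm [26.5  -0.88  0.33]
turn units [ 0.018 -0.    -0.001]
shift after turn [26.5  -0.87  0.33]
```

View pics/w11.png

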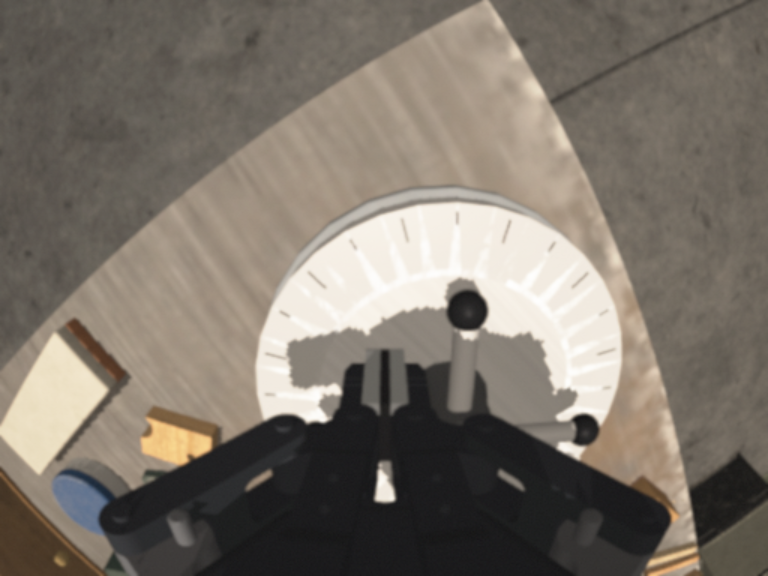

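The shut fingers sit left of the spoke, which runs from about (467,310) to (462,400), with a clear gap. I'll go down the rest of the way.

```bash
python3 -m jog '13 0 0 0 0 0 0; 13 0 0 0 0 0 0; 0 0 0 0 0 0 0; 0 0 0 0 0 0 0'; python3 -m jog '0 0 3 0 0 0 0; 0 0 3 0 0 0 0; 0 0 0 0 0 0 0'
```

```text
t: 13.1
eef_pos: [0.6427, -0.2517, 0.0553]
tool_rot: [-0.342, -0.618, -0.343, 0.619]
contact_force: [0.7, 0.2, 0.1]
gripper_width: 0.001
t: 13.4
eef_pos: [0.6397, -0.2581, 0.0563]
tool_rot: [-0.343, -0.619, -0.342, 0.619]
contact_force: [-0.4, 0.3, -1.3]
gripper_width: 0.006
```

```bash
python3 - <<'E'
from h import *
c=bot.calibration("wrist"); p,d=bot.read_camera("wrist")
print(tool()[0]["contact_force"],tool()[2])
cv2.imwrite("pics/w12.png",cv2.resize(p[:,:,::-1],(768,576)))
E
```

```text
[ 1.02728376  0.02418416 -0.21840234] [ 0.63988053 -0.25768393  0.05628155]
```

View pics/w12.png

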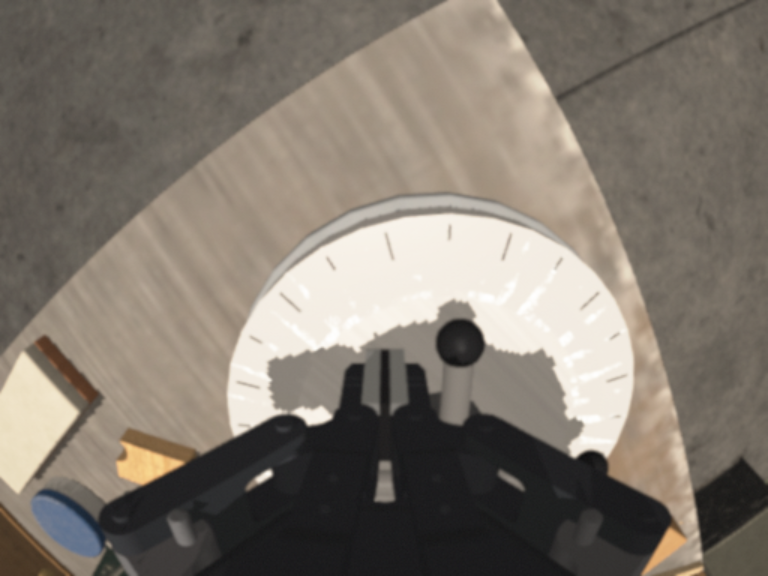

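```bash
python3 -m jog '0 0 2 0 0 0 0; 0 0 0 0 0 0 0; 0 0 2 0 0 0 0; 0 0 0 0 0 0 0'; python3 -m jog '0 0 2 0 0 0 0; 0 0 0 0 0 0 0; 0 0 2 0 0 0 0; 0 0 0 0 0 0 0'; python3 -m jog '0 0 2 0.4 0 0 0; 0 0 0 0 0 0 0'; python3 - <<'E'
from h import *
c=bot.calibration("wrist"); p,d=bot.read_camera("wrist")
o,R,P=tool(); print(R.T@o["contact_force"],P)
cv2.imwrite("pics/w13.png",cv2.resize(p[:,:,::-1],(768,576)))
E
```

```text
t: 13.85
eef_pos: [0.6376, -0.2608, 0.0559]
tool_rot: [-0.343, -0.618, -0.343, 0.619]
contact_force: [-0.5, -0.2, -0.2]
gripper_width: -0.003
t: 14.25
eef_pos: [0.6362, -0.2632, 0.0559]
tool_rot: [0.343, 0.619, 0.343, -0.618]
contact_force: [1.8, 1.6, -1.0]
gripper_width: -0.0
t: 14.45
eef_pos: [0.6356, -0.265, 0.0561]
tool_rot: [0.33, 0.626, 0.33, -0.625]
contact_force: [4.0, 1.8, -0.9]
gripper_width: 0.001
[ 0.89007481  2.32850856 -3.41360287] [ 0.63559361 -0.26501158  0.05609337]
```

View pics/w13.png

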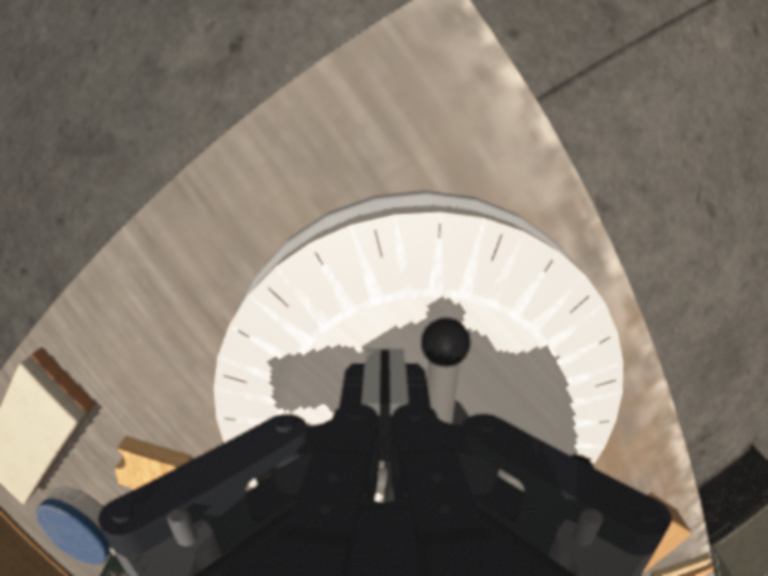

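Contact has been made at about 4 N, with the spoke against the finger at (445,400). Now I'll push along the arc, turning the tool with the spoke.

```bash
python3 -m jog '0 0.4 1 0.24 0 0 0; 0 0.4 1 0.24 0 0 0; 0 0.4 1 0.24 0 0 0; 0 0.4 1 0.24 0 0 0; 0 0 0 0 0 0 0'; python3 -m jog '0 0.4 1 0.24 0 0 0; 0 0.4 1 0.24 0 0 0; 0 0.4 1 0.24 0 0 0; 0 0.4 1 0.24 0 0 0; 0 0.4 1 0.24 0 0 0';  python3 - <<'E'
from h import *
c=bot.calibration("wrist"); p,d=bot.read_camera("wrist")
o,R,P=tool(); print(R.T@o["contact_force"],P,np.degrees(np.arctan2(R[1,2],R[0,2])))
cv2.imwrite("pics/w14.png",cv2.resize(p[:,:,::-1],(768,576)))
E
```

```text
t: 15.0
eef_pos: [0.6338, -0.2701, 0.0561]
tool_rot: [0.298, 0.642, 0.297, -0.641]
contact_force: [5.1, 1.3, -0.8]
gripper_width: -0.003
t: 15.5
eef_pos: [0.632, -0.2749, 0.0561]
tool_rot: [0.257, 0.659, 0.256, -0.659]
contact_force: [4.7, 1.5, -1.4]
gripper_width: -0.0
[ 1.78714049  3.30976816 -2.96546624] [ 0.63184552 -0.27514766  0.05611055] -137.52909622185302
```

View pics/w14.png

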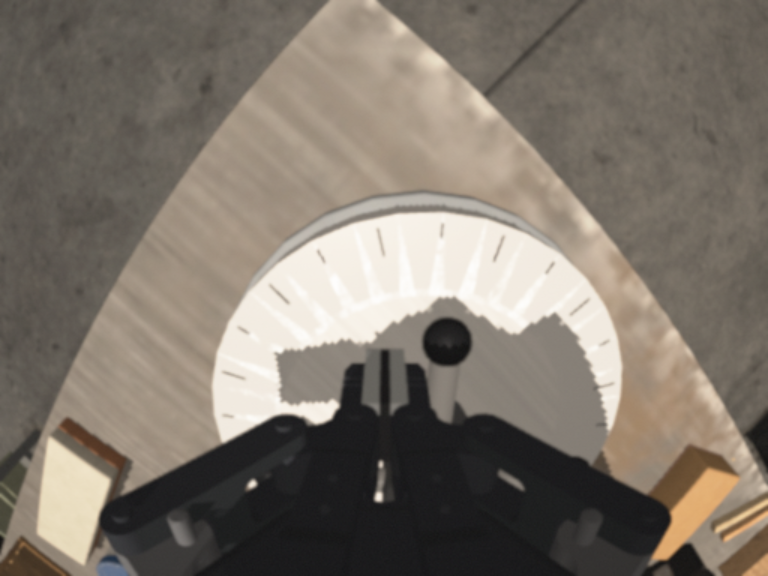

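```bash
python3 -m jog '0 0.4 1 0.24 0 0 0; 0 0.4 1 0.24 0 0 0; 0 0.4 1 0.24 0 0 0; 0 0.4 1 0.24 0 0 0; 0 0.4 1 0.24 0 0 0'; python3 -m jog '0 0.4 1 0.24 0 0 0; 0 0.4 1 0.24 0 0 0; 0 0.2 0.5 0.12 0 0 0; 0 0.2 0.5 0.12 0 0 0; 0 0.2 0.5 0.12 0 0 0';  python3 - <<'E'
from h import *
o,R,P=tool(); print(R.T@o["contact_force"],P,np.degrees(np.arctan2(R[1,2],R[0,2])))
E
```

```text
t: 16.05
eef_pos: [0.6294, -0.2797, 0.0561]
tool_rot: [0.215, 0.674, 0.214, -0.674]
contact_force: [4.7, 0.4, -0.6]
gripper_width: 0.001
t: 16.55
eef_pos: [0.6265, -0.283, 0.056]
tool_rot: [-0.185, -0.682, -0.185, 0.683]
contact_force: [3.6, -1.0, 0.5]
gripper_width: -0.001
[-0.46430496  2.64992727 -2.60811614] [ 0.62651683 -0.28297287  0.05603319] -149.68382975900428
```

```bash
python3 -m jog '0 0.2 0.5 0.12 0 0 0; 0 0.2 0.5 0.12 0 0 0; 0 0.2 0.5 0.12 0 0 0; 0 0 0 0 0 0 0'; python3 -m jog '0 0.2 0.5 0.12 0 0 0; 0 0.2 0.5 0.12 0 0 0; 0 0 0 0 0 0 0';  python3 - <<'E'
from h import *
o,R,P=tool(); print(R.T@o["contact_force"],P,np.degrees(np.arctan2(R[1,2],R[0,2])))
c=bot.calibration("top"); p,d=bot.read_camera("top"); zoom(p,270,390,110,240,6,"pics/t2.png")
c=bot.calibration("scene"); p,d=bot.read_camera("scene"); zoom(p,210,330,100,210,6,"pics/s2.png")
E
```

```text
t: 16.95
eef_pos: [0.6257, -0.2838, 0.0559]
tool_rot: [-0.172, -0.686, -0.172, 0.686]
contact_force: [3.2, -0.9, 1.2]
gripper_width: -0.006
t: 17.25
eef_pos: [0.6248, -0.2845, 0.0558]
tool_rot: [-0.163, -0.688, -0.164, 0.688]
contact_force: [1.9, -0.7, 1.3]
gripper_width: 0.0
[-1.33660494  1.50404777 -1.31937207] [ 0.62477615 -0.2845346   0.05576847] -153.25717475421988
```

View pics/s2.png

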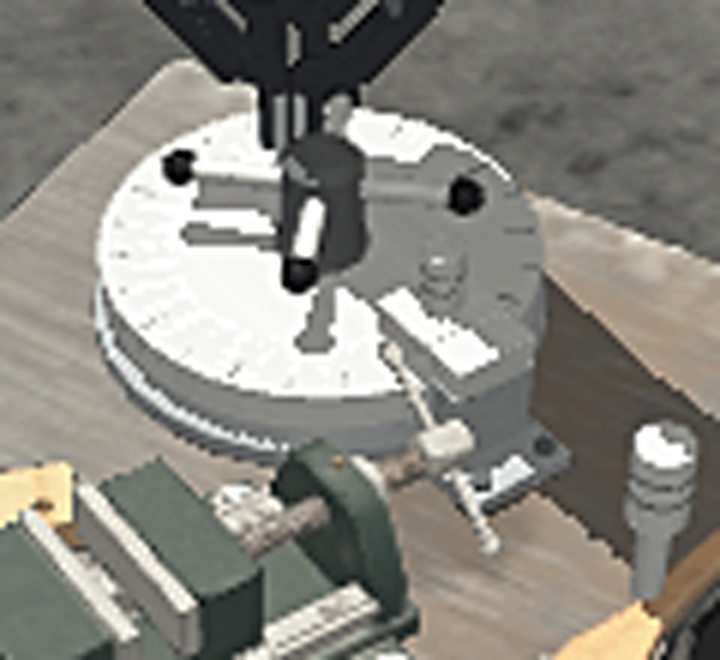

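View pics/t2.png

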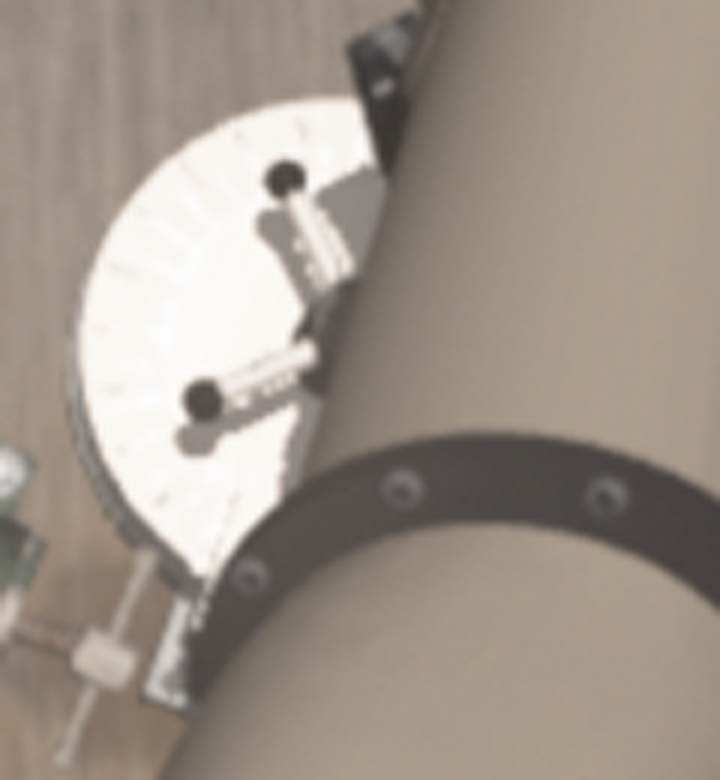

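```bash
cat > ang.py <<'E'
from h import *
def ang(tag):
    c=bot.calibration("top"); p,d=bot.read_camera("top"); g=p.max(2)
    m=(g<75).astype(np.uint8); n,l,st,ce=cv2.connectedComponentsWithStats(m[120:200,290:345])
    for i in range(1,n):
        if 15<st[i,4]<60:
            u,v=ce[i]+[290,120]; P=onplane("top",c,u,v,.073)[0,:2]; D=P-[.5915,-.2563]; print("ball",st[i,4],(u.round(1),v.round(1)),"r",np.hypot(*D).round(4),"ang",np.degrees(np.arctan2(D[1],D[0])).round(2))
    cs=bot.calibration("scene"); ps,ds=bot.read_camera("scene")
    q=ps[132:160,272:300].astype(float); q=255*np.clip((q-40)/200,0,1)**.6; cv2.imwrite(f"pics/s_{tag}.png",cv2.resize(q[:,:,::-1].astype(np.uint8),None,fx=18,fy=18,interpolation=cv2.INTER_CUBIC))
    for zz in(.092,.103): print("pin top pred",zz,((proj("scene",cs,[.5187,-.2280,zz])-[272,132])*18).round(0))
    o,R,P=tool(); print("F tool",(R.T@o["contact_force"]).round(1),P.round(4),np.degrees(np.arctan2(R[1,2],R[0,2])).round(2))
E
python3 - <<'E'
from ang import *
p=np.load("pics/top0.npy"); ct=bot.calibration("top"); g=p.max(2); m=(g<75).astype(np.uint8); n,l,st,ce=cv2.connectedComponentsWithStats(m[120:205,285:375])
for i in range(1,n):
    u,v=ce[i]+[285,120]
    if st[i,4]>12: print(st[i,4],u,v,onplane("top",ct,u,v,.073)[0].round(4))
ang("a")
E
```

```text
pin top pred 0.092 [[202. 154.]]
pin top pred 0.103 [[206.  90.]]
F tool [-0.6  1.5 -1.6] [ 0.6248 -0.2844  0.0557] -153.21
```

View pics/s_a.png

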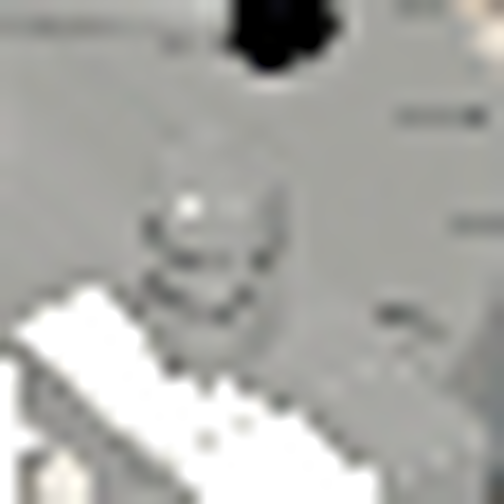

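```bash
sed -i 's/g<75/g<110/' ang.py; python3 - <<'E'
from ang import *
p=np.load("pics/top0.npy"); ct=bot.calibration("top"); g=p.max(2); m=(g<110).astype(np.uint8); n,l,st,ce=cv2.connectedComponentsWithStats(m[120:205,285:375])
for i in range(1,n):
    u,v=ce[i]+[285,120]
    if st[i,4]>12: print(st[i,4],u,v,onplane("top",ct,u,v,.073)[0].round(4))
cs=bot.calibration("scene"); print("bush pred",proj("scene",cs,[.5187,-.228,.062]),"obs 282.4 151")
ang("b")
E
```

```text
19 343.42105263157896 140.68421052631578 [ 0.6436 -0.2899  0.073 ]
17 304.4117647058824 150.7058823529412 [ 0.6237 -0.2064  0.073 ]
24 320.7083333333333 168.0 [ 0.5854 -0.239   0.073 ]
25 330.64 173.96 [ 0.5721 -0.2592  0.073 ]
26 354.5 179.30769230769232 [ 0.5595 -0.3084  0.073 ]
21 315.14285714285717 189.38095238095238 [ 0.54   -0.2253  0.073 ]
bush pred [[282.70431692 149.9670729 ]] obs 282.4 151
ball 21 (np.float64(316.9), np.float64(139.2)) r 0.061 ang 21.67
ball 29 (np.float64(303.6), np.float64(176.6)) r 0.0589 ang 113.6
pin top pred 0.092 [[202. 154.]]
pin top pred 0.103 [[206.  90.]]
F tool [-0.4  1.  -1.2] [ 0.6248 -0.2844  0.0557] -153.21
```

```bash
python3 - <<'E'
from h import *
cs=bot.calibration("scene"); p,d=bot.read_camera("scene")
vv,uu=np.mgrid[134:154,276:292]; P=dpts("scene",cs,uu.ravel(),vv.ravel(),d[134:154,276:292].ravel()).reshape(20,16,3)
print((P[...,2]*1000).round(0).astype(int))
E
```

```text
[[38 40 39 42 39 42 40 41 40 72 75 73 71 72 41 38]
 [40 42 38 41 41 38 39 39 41 39 68 71 70 38 38 37]
 [39 37 41 40 35 36 36 42 38 41 37 38 39 42 37 40]
 [39 38 40 39 37 41 42 41 40 41 41 40 41 38 37 37]
 [40 40 38 38 40 38 39 42 40 39 38 40 42 38 40 39]
 [39 40 39 43 38 39 93 93 91 92 40 38 38 37 36 43]
 [39 40 43 40 39 90 94 93 94 91 90 42 39 39 38 39]
 [41 38 37 37 91 94 94 93 92 92 92 92 41 41 39 40]
 [40 42 39 37 92 93 90 92 92 93 94 91 40 39 40 40]
 [39 40 41 39 89 90 91 91 91 91 90 88 40 41 38 39]
 [37 41 41 40 86 87 88 90 89 89 86 85 39 37 40 37]
 [39 40 38 39 80 86 89 87 85 86 85 80 40 41 38 35]
 [39 36 42 39 79 84 83 81 83 83 80 62 63 37 39 40]
 [38 40 41 62 75 80 80 79 78 78 77 63 63 60 38 42]
 [35 59 63 62 72 75 76 78 76 78 74 63 63 61 63 41]
 [64 63 61 64 68 73 71 73 74 72 71 60 65 60 60 61]
 [62 63 60 64 65 69 73 69 68 70 67 61 62 63 63 63]
 [61 61 61 62 63 65 66 67 66 66 64 63 64 62 64 63]
 [60 63 63 61 63 60 64 64 66 60 61 64 61 63 62 61]
 [64 62 61 60 63 64 59 63 62 64 62 60 62 62 61 59]]
```

The scene depth puts the pin head's top at about 92 mm, so the pin has dropped home. The disc reads about 23°, close to its index. Now I'll increase the lean in small steps.

```bash
for i in 1 2; do python3 -m jog '0 0 0.5 0 0 0 0; 0 0 0 0 0 0 0' | grep -E 'contact|eef'; done; python3 -m jog '0 0 0.5 0 0 0 0; 0 0 0 0 0 0 0' | grep -E 'contact|eef'
```

```text
eef_pos: [0.6248, -0.2845, 0.0558]
contact_force: [2.2, 1.0, 0.7]
eef_pos: [0.6244, -0.2847, 0.0558]
contact_force: [2.6, 1.4, -0.5]
eef_pos: [0.6243, -0.2848, 0.0559]
contact_force: [3.7, 1.6, -0.3]
```

```bash
python3 -m jog '0 0 0.5 0 0 0 0; 0 0 0 0 0 0 0' | grep -E 'contact|eef'; python3 -m jog '0 0 0.5 0 0 0 0; 0 0 0 0 0 0 0' | grep -E 'contact|eef';python3 -m jog '0 0 0.5 0 0 0 0; 0 0 0 0 0 0 0' | grep -E 'contact|eef'
```

```text
eef_pos: [0.6242, -0.2849, 0.0559]
contact_force: [5.8, 2.0, -1.5]
eef_pos: [0.6241, -0.2849, 0.056]
contact_force: [5.9, 2.8, -2.8]
eef_pos: [0.6241, -0.2849, 0.056]
contact_force: [6.4, 2.9, -2.2]
```

```bash
python3 -m jog '0 0 0.5 0 0 0 0; 0 0 0.5 0 0 0 0; 0 0 0 0 0 0 0' | grep -E 'contact|eef'; python3 -m jog '0 0 0.5 0 0 0 0; 0 0 0.5 0 0 0 0; 0 0 0 0 0 0 0' | grep -E 'contact|eef';
```

```text
eef_pos: [0.6239, -0.2849, 0.0561]
contact_force: [8.5, 3.7, -3.4]
eef_pos: [0.6239, -0.285, 0.0561]
contact_force: [10.8, 2.5, -5.4]
```

```bash
python3 -m jog '0 0 0 0 0 0 0; 0 0 0 0 0 0 0; 0 0 0 0 0 0 0; 0 0 0 0 0 0 0' | grep -E 'contact|eef'; python3 -m jog '0 0 0 0 0 0 0; 0 0 0 0 0 0 0; 0 0 0 0 0 0 0; 0 0 0 0 0 0 0' | grep -E '^t|contact|eef';
```

```text
eef_pos: [0.6239, -0.2849, 0.0561]
contact_force: [11.1, 3.1, -4.6]
t: 20.2
eef_pos: [0.6239, -0.285, 0.0561]
tool_rot: [0.165, 0.69, 0.164, -0.686]
contact_force: [10.3, 2.5, -5.1]
```

```bash
python3 - <<'E'
from ang import *
for k in range(6):
    o=bot.get_obs(); print(np.round(o["contact_force"],1), np.linalg.norm(o["contact_force"]).round(2)); bot.read_camera("wrist")
ang("c")
E
```

```text
[10.3  2.5 -5.1] 11.77
[10.6  3.8 -5.5] 12.51
[10.2  2.9 -4.8] 11.59
[10.4  3.3 -4.9] 11.96
[11.8  2.9 -4. ] 12.75
[ 9.   3.5 -4.4] 10.63
ball 22 (np.float64(317.6), np.float64(139.0)) r 0.0609 ang 20.09
ball 27 (np.float64(303.4), np.float64(176.3)) r 0.059 ang 112.9
pin top pred 0.092 [[202. 154.]]
pin top pred 0.103 [[206.  90.]]
F tool [  5.6   1.6 -11.2] [ 0.6238 -0.2849  0.0561] -153.1
```

```bash
python3 -m jog '0 0 -3 0 0 0 0; 0 0 -3 0 0 0 0; 0 0 -4 0 0 0 0; 0 0 -4 0 0 0 0; 0 0 0 0 0 0 0'; python3 -m jog '-15 0 0 0 0 0 0; -30 0 0 0 0 0 0; -40 0 0 0 0 0 0; -40 0 0 0 0 0 0; -20 0 0 0 0 0 0'; python3 -m jog '0 0 -40 0 0 0 0; 0 0 -40 0 0 0 0; 0 20 -40 0 0 0 0; 0 0 0 0 0 0 0; 0 0 0 0 0 0 0'; python3 - <<'E'
from ang import *
ang("d")
c=bot.calibration("wrist"); p,d=bot.read_camera("wrist"); cv2.imwrite("pics/w20.png",cv2.resize(p[:,:,::-1],(768,576)))
cs=bot.calibration("scene"); p,d=bot.read_camera("scene"); cv2.imwrite("pics/s20.png",p[:,:,::-1])
P=dpts("scene",cs,*np.meshgrid(np.arange(281,287),np.arange(139,145)),d[139:145,281:287]) if 0 else None
vv,uu=np.mgrid[139:144,281:287]; P=dpts("scene",cs,uu.ravel(),vv.ravel(),d[139:144,281:287].ravel()); print("pin top z",np.median(P[:,2]),P[P[:,2]>.085].mean(0))
ct=bot.calibration("top"); p,d=bot.read_camera("top"); cv2.imwrite("pics/t20.png",p[:,:,::-1])
E
```

```text
t: 21.1
eef_pos: [0.6334, -0.2802, 0.0558]
tool_rot: [-0.164, -0.688, -0.164, 0.688]
contact_force: [0.2, 0.3, -0.3]
gripper_width: -0.001
t: 21.6
eef_pos: [0.6345, -0.2817, 0.2066]
tool_rot: [0.165, 0.69, 0.162, -0.686]
contact_force: [0.9, -0.6, -0.1]
gripper_width: -0.001
t: 22.1
eef_pos: [0.7496, -0.2441, 0.2009]
tool_rot: [-0.164, -0.688, -0.164, 0.688]
contact_force: [0.3, -0.6, 1.0]
gripper_width: -0.001
pin top pred 0.092 [[202. 154.]]
pin top pred 0.103 [[206.  90.]]
F tool [-0.1  0.9  0.1] [ 0.7483 -0.2455  0.2017] -153.3
pin top z 0.09188926726066843 [ 0.51707037 -0.22685528  0.09199111]
```

View pics/t20.png

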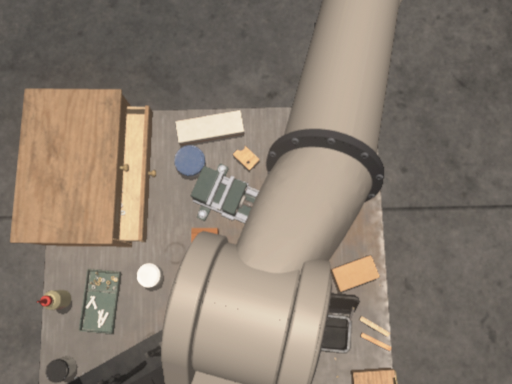

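View pics/s20.png

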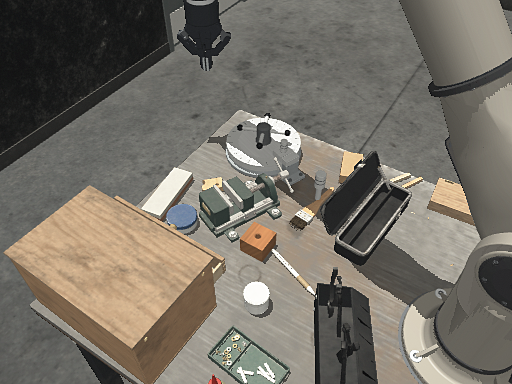

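The pin head's top is at 92 mm, the bystanders are unmoved, and the arm is clear of everything. I'm handing in.

```bash
python3 - <<'E'
from h import *
o=bot.get_obs(); print(o["t"],np.round(o["contact_force"],1)); print(bot.hand_in())
E
```

```text
22.35 [0.7 0.8 0.2]
the job is handed in; nothing more can be done
None
```

The pin is seated in the bush and locking the disc, and I handed the job in at t = 22.35 s. No verdict was reported.

**What I did:**
- **Placing:** I took the smaller pin from its rest, lowered it into the bush with almost no contact force, and let go. It stood upright on the disc.
- **Turning:** With the fingers shut, I pushed one spoke clockwise at about 3 to 6 N until the pin dropped home.
- **Proving the lock:** I then leaned on the spoke for over a second. Readings were 10.6 to 12.8 N, about 11 N of it horizontal, and the tool did not move further. After that I withdrew clear of everything.

**Last checks:**
- **Pin height:** Scene-camera depth put the head's top at 92 mm, which is the seated height.
- **Pin position:** The last scene-camera reading of the pin was within 2 mm of my bush position. Camera calibration is only good to about 2 mm.
- **Disc angle:** From the top camera I estimated it about 0.03 to 0.04 rad past its index during the lean, inside the lock's play. The arm hid the disc from that camera after I withdrew, so the final angle was not measured.
- **Bystanders:** The tin, jig, whetstone and cork block looked unmoved in the pictures; I did not measure them.

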